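Feed a slide box through the UV tunnel with a push stick

TASK

Lay the slide box flat on the entry bed of the UV tunnel, lengthwise and in front of the opening, and let go of it. Then take the push stick from its sloped rest and, with the stick only, feed the box through the low opening until it stands wholly clear of the hood on the exit tray; keep the fingers out of the tunnel, and off the box once it has gone in. Finally lay the stick back in its rest as it was, nose down against the toe, without disturbing the things standing around.

Things in the scene. Friction and masses are not known exactly. Their poses are not given: they have to be found in the camera images.
- box_center (a point): Centre (half-way up) of the closed beige slide box, 40 x 82 x 32 mm, about 0.1 kg. Its y axis is its long axis, z up. Starts flat on the desk, left of the tunnel. The body is 36 mm wide, the lid (top 5 mm) 38 mm; the lid stays shut.
- tunnel: Fixed UV tunnel with a white hood on a blue bed. Origin on the bed's underside (5 mm above the desk, on feet) under the hood's middle; x = feed direction (entry to exit), y across, z up. Bed 96 mm wide, top at z = 12 mm, x = -195 to 170 mm. Hood with amber end guards x = -51 to 51 mm, 100 mm wide, top 102 mm. Opening along x: 58 mm wide, from the bed up to z = 60 mm.
- entry_bed (a point): Point on top of the bed, on the centre line, 115 mm before the hood's middle: a good place for the box. Axes as the tunnel. The bed here is open at the sides; nearer the hood two low lead-in rails (10 mm high) flare from 31 mm beside the centre line at the hood to 48 mm, 84 mm before the hood's middle.
- exit_tray (a point): Point on top of the bed, on the centre line, 105 mm past the hood's middle, the middle of the exit tray. Axes as the tunnel. The tray has side rails 10 mm high, 60 mm apart inside, and a rubber end stop 14 mm high whose face is 162 mm past the hood's middle (57 mm past this point).
- stick_grip (a point): Centre of the black handle of the loose orange push stick (0.15 kg, balances 10 to 20 mm ahead of this point). Axes: x along the shaft to the nose, y across, z up out of the shaft. The flat-sided handle reaches x = -53 to 47 mm, 18 mm wide (y), 22 mm tall (z). The 14 mm square shaft runs 45 mm below the handle's centre line. Starts in the rest, sloping 35 degrees, nose down.
- stick_nose (a point): Centre of the front face of the stick's rubber nose plate (34 mm wide, 24 mm tall), 203 mm ahead of and 40 mm below stick_grip along the stick's axes. The undersides of nose plate and shaft are flush, 12 mm below this point.
- rest_seat (a point): Where stick_grip lies when the stick is seated in the fixed rest, about 182 mm above the desk. x: level, the way the nose points; z up. The rest is an open grey trough, 44 mm wide inside, sloping 35 degrees down along x, walls 16 mm above its floor, toe plate at the bottom against the nose; the seated handle stands clear above the walls.
- jar_dark: Bystander: clear sample jar with red cap, 53 x 53 x 62 mm; origin at the centre of its underside. Leave it where it stands.
- dropper_1: Bystander: brown dropper bottle, 33 x 34 x 102 mm; origin at the centre of its underside. Leave it where it stands.
- petri_dish: Bystander: white shallow dish, 76 x 76 x 11 mm; origin at the centre of its underside. Leave it where it stands.
- blue_box: Bystander: small blue box, 50 x 60 x 38 mm; origin at the centre of its underside. Leave it where it stands.
- swab_jar: Bystander: glass jar of cotton swabs, 52 x 53 x 79 mm; origin at the centre of its underside. Leave it where it stands.

How it is judged:
By the outcome, as a careful person would: the job done as asked, in the order asked, and still so for the second after the job is handed in, with the robot touching nothing.
It also fails if it takes over 70 s, if anything falls off the work surface, if the arm or the gripper's body presses on something with over 40 N, if the wrist force passes 120 N, or if a joint passes its speed limit or range.

ROBOT

A 6-joint arm with a two-finger parallel gripper is mounted at the origin on a cart in front of the work surface, level with it; the furniture and walls round the work are solid. World frame = base frame: x ahead of the robot, y to its left, z up, the work surface at z = 0. Lengths are in mm, angles in rad, forces in N, time in s.
With the tool pointing down it reaches from about 300 to 825 mm from the base axis. Payload 5.4 kg.
Tool frame: the origin (TCP) lies between the finger pads; the fingertips stand 8 mm ahead of it and the grasp point (between the pads) lies 11 mm behind it; z points along the fingers, y is the line along which they close (so a half turn about z gives the same grasp; the last joint's range is limited). The gripper opens to 92 mm and grips with 3 to 60 N. Pads are 20 mm wide; open, the fingers measure 128 mm over their backs; the gripper's body (75 mm by 189 mm) begins 69 mm behind the grasp point.
Start: joints at [-1.321, 0.158, 1.597, -0, 1.386, -0.21], TCP at [255.142, -515.275, 222.601] pointing down, gripper open.
Joint ranges: [-2.91, 2.91], [-0.94, 2.29], [0.18, 2.7], [-1.29, 4.43], [0.17, 2.64], [-3, 3]. Speed limits (rad/s): [2.57, 2.57, 3.14, 3.14, 3.14, 3.14].

INTERFACE

Orientations are given as a rotation vector (axis times angle).
In Python, from rig import read_state, eyes, order, spotter gives the robot as it stands. The module is installed in compiled form; this text tells all that it offers.
- The arm moves only by the shell command python3 -m handwheel 'ROWS' [FORCE]. ROWS is a JSON object of lists of equal length, an entry for each row: "dp": the shift along the world's x, y, z in mm, a list of three; "rotation": the turn, a rotation vector about the world's x, y, z in degrees, a list of three; "fingers": the gripper's target within -1 to 1 (fully open at 1, half-way at 0, shut at -1). A call has 1 to 20 rows; each row shifts and turns the commanded pose from where the row before left it; what a row does not reach is not made up. A row lasts 1/12 s, in which the tool goes at most 41.7 mm and 7.16 degrees, less where a joint would pass 70% of its speed; a pose out of reach is approached as far as the arm can. A call with a gripper value outside its range is refused whole. The fingers move at their own pace and stop on an object; FORCE is the grip in N (left out, the last holds). Time passes only in rows, so rows that do not move let the fingers close. It gives the time, the measured TCP pose, the force, the opening and the grip force at its end, in the units of the state.
- read_state(): the state, without advancing time (a new reading comes with each control period).
- eyes.grab_frame(name): name is "scene" or "top" or "wrist"; returns the picture (420x560x3 uint8, red, green, blue); there is no depth.
- eyes.calibration(name): a dict with "K" (3x3 intrinsics, pixels), "k1" (the pictures are not rectified: a ray, as slopes to the right and down, at radius r is drawn at 1 + k1 r^2 times it, then the intrinsics apply), "extrinsics" (4x4, takes a point from camera to world coordinates); the wrist camera has in their place "hand_eye" (4x4, takes a point from camera to tool coordinates, whose origin is the TCP and whose axes are the flange's). Camera axes: x right, y down, z forward; pixel columns grow to the right and rows downward; lengths in mm; the calibration is good to about 2 mm. A picture is of the moment at which its call begins: read the wrist's pose just before it. calibration takes no time and is no camera call.
- order.finish_job(): hands the job in; it is judged then, once.
Trained networks look in the newest picture that a camera, given by its name, has taken for a name from the list of things; names that differ only in an ending like _2 or _b are one class to them, and where a whole thing is asked for, a point or a joint stands for the part that bears it (a point fixed in the world has none). Each returns a list of dicts, best first, with "confidence" (0 to 1); they miss things now and then, are a little off and sometimes report something else, mostly with a low value. They report only what shows in the picture. A call takes as long as a camera call.
- spotter.find_in(camera, label): "bbox" ([left, top, right, bottom] in pixels, round what is visible of it).
- spotter.trace(camera, label): "region" (420x560 bool, what is visible of it) and "bbox" ([left, top, right, bottom] in pixels, round what is visible of it).
The state is a dict: "time_s": time; "joint_positions": joint angles; "joint_vel": joint speeds; "tau": joint torques, N m; "tcp_pos": TCP position; "orientation": TCP orientation; "force": force on the tool from outside, world axes, zero at the start; "torque": the same for the moment, N m; "gripper_width": finger opening in mm; "gripper_force": force on a finger pad.
Only numpy, scipy, OpenCV 4.12 (cv2) and the standard library are available. Lean on these libraries where they do the work, as an engineer would, in place of code of your own. Each camera call takes 0.05 s, during which the arm holds its last target. There are 200 camera calls.

## Working session

There is one attempt and no reset: what is moved stays moved. The work goes in short steps, Python scripts to look and compute and a shell command to move; the robot and the scene stay as the last step left them, time stands still between calls to the robot, and variables do not carry over. Pictures are saved under pics/ and viewed, at most 10 in all, crops included, and the job is handed in when it is done.

```bash
mkdir -p pics
cat > h.py <<'E'
import numpy as np, cv2, json
from rig import read_state, eyes, order, spotter
from scipy.spatial.transform import Rotation as R
def grab(n,f=None):
    s=read_state(); im=eyes.grab_frame(n)
    if f: cv2.imwrite('pics/'+f,im[:,:,::-1])
    return s,im
def cam(n,s=None):
    c=eyes.calibration(n); K=np.array(c['K'])
    if n=='wrist':
        T=np.eye(4);T[:3,:3]=R.from_rotvec(s['orientation']).as_matrix();T[:3,3]=s['tcp_pos'];E=T@np.array(c['hand_eye'])
    else: E=np.array(c['extrinsics'])
    return K,c['k1'],E
def ray(n,uv,s=None):
    K,k1,E=cam(n,s); uv=np.atleast_2d(np.asarray(uv,float))
    p=cv2.undistortPoints(uv[:,None],K,np.array([k1,0,0,0,0.]))[:,0]
    return E[:3,3],np.c_[p,np.ones(len(p))]@E[:3,:3].T
def onz(n,uv,z,s=None):
    o,d=ray(n,uv,s); return o+d*((z-o[2])/d[:,2])[:,None]
def proj(n,P,s=None):
    K,k1,E=cam(n,s); q=(np.atleast_2d(P)-E[:3,3])@E[:3,:3]
    return cv2.projectPoints(q[:,None],np.zeros(3),np.zeros(3),K,np.array([k1,0,0,0,0.]))[0][:,0]
E
python3 - <<'E'
from h import *
np.set_printoptions(precision=1,suppress=True)
print({k:np.round(v,3) for k,v in read_state().items()})
for n in ('top','scene'):
    s,im=grab(n,n+'1.png')
    K,k,E=cam(n);print(n,K[0,0],k,E[:3])
    for l in ('box_center','tunnel','stick_grip','rest_seat','jar_dark','dropper_1','petri_dish','blue_box','swab_jar'):
        for r in spotter.trace(n,l)[:2]:
            m=r['region'].astype(np.uint8); c=max(cv2.findContours(m,0,2)[0],key=len)
            b=cv2.boxPoints(cv2.minAreaRect(c))
            print(l,round(r['confidence'],2),np.array(r['bbox']), b.round().tolist())
E
```

```text
{'time_s': np.float64(0.0), 'joint_positions': array([-1.3,  0.2,  1.6,  0. ,  1.4, -0.2]), 'joint_vel': array([ 0.,  0., -0.,  0.,  0., -0.]), 'tau': array([ -0. , -38.6, -32.2,   0.1,   0. ,  -0. ]), 'tcp_pos': array([ 255. , -514.7,  221.6]), 'orientation': array([-3.1, -0.7,  0. ]), 'force': array([-0.4,  0.2,  0.9]), 'torque': array([0., 0., 0.]), 'gripper_force': np.float64(0.0), 'gripper_width': np.float64(91.95)}
top 429.9627985639422 -0.0025386438563412364 [[   0.1   -1.     0.2  286.3]
 [  -1.    -0.1    0.    18.8]
 [   0.    -0.2   -1.  1419.7]]
box_center 0.54 [173.2 231.1 197.7 245.2] [[169.0, 240.0], [172.0, 228.0], [199.0, 235.0], [196.0, 247.0]]
tunnel 0.9 [268.5 234.3 377.1 277.9] [[266.0, 266.0], [269.0, 231.0], [380.0, 241.0], [377.0, 275.0]]
stick_grip 0.71 [267.  174.6 326.4 196.3] [[268.0, 186.0], [270.0, 173.0], [330.0, 184.0], [327.0, 197.0]]
rest_seat 0.72 [260.3 176.6 330.7 205.4] [[258.0, 176.0], [331.0, 176.0], [331.0, 208.0], [258.0, 208.0]]
jar_dark 0.56 [355.9 195.9 375.  210.5] [[354.0, 202.0], [367.0, 189.0], [377.0, 199.0], [364.0, 212.0]]
dropper_1
[... 693 characters left out ...]
.3] [[341.0, 150.0], [354.0, 150.0], [354.0, 168.0], [341.0, 168.0]]
stick_grip 0.6 [247.  179.9 274.7 197.5] [[244.0, 183.0], [269.0, 173.0], [275.0, 188.0], [250.0, 198.0]]
rest_seat 0.59 [238.6 182.7 279.6 235.2] [[223.0, 222.0], [254.0, 170.0], [285.0, 189.0], [253.0, 240.0]]
jar_dark 0.47 [288.1 158.7 301.3 177.6] [[288.0, 159.0], [301.0, 159.0], [301.0, 177.0], [288.0, 177.0]]
dropper_1 0.46 [323.8 147.7 329.  168.4] [[321.0, 166.0], [324.0, 144.0], [332.0, 146.0], [330.0, 167.0]]
blue_box 0.94 [185.9 314.9 215.3 340. ] [[184.0, 325.0], [204.0, 314.0], [213.0, 330.0], [193.0, 341.0]]
swab_jar 0.5 [340.5 148.4 355.6 169.3] [[340.0, 167.0], [343.0, 148.0], [355.0, 150.0], [352.0, 169.0]]
```

Run:
```python
import cv2
a=cv2.imread('pics/top1.png')[160:310,110:440]; b=cv2.imread('pics/scene1.png')[130:350,170:390]
cv2.imwrite('pics/c1.png',cv2.resize(a,(792,360),interpolation=2)); cv2.imwrite('pics/c2.png',cv2.resize(b,(600,600),interpolation=2))
```

```text
(no output)
```

View pics/c1.png

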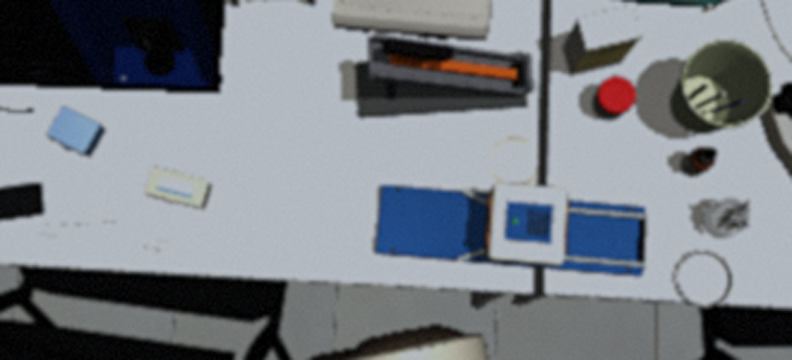

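View pics/c2.png

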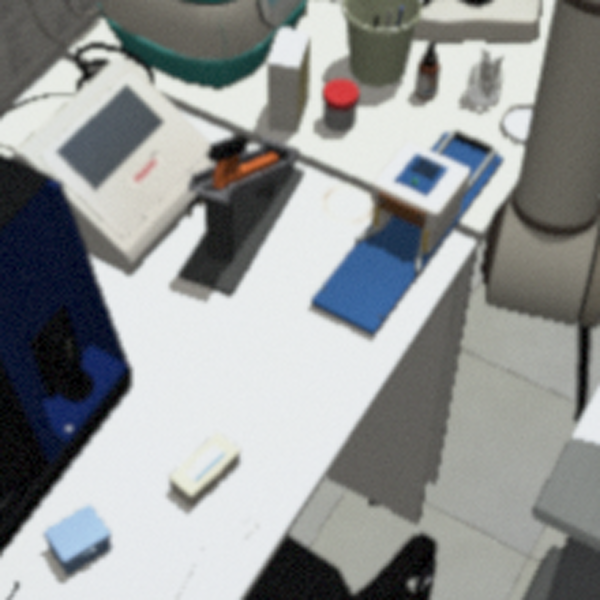

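The top view shows the box at about px (184,238), the bed from (267,251) to (378,260) with feed to the right, and the hood at (331,253). The stick is in its rest at (297,187), with its nose to the right. The scene view agrees.

Run:
```python
from h import *
np.set_printoptions(precision=1,suppress=True)
bed=onz('top',[[267.9,237.5],[266.3,265.4],[378.8,246.3],[377.5,273.8]],17)
print(bed); e=bed[:2].mean(0);x=bed[2:].mean(0);d=(x-e)/np.linalg.norm(x-e);print('yaw',np.degrees(np.arctan2(d[1],d[0])),'len',np.linalg.norm(x-e),'origin',e+195*d,(e+x)/2+12.5*d)
print('box',onz('top',[[169.0, 240.0], [172.0, 228.0], [199.0, 235.0], [196.0, 247.0]],25),onz('top',[[184.7,238]],30), onz('scene',[[244.5,301]],20))
# handle: left end/right end in top; stick ends
print('handle',onz('top',[[(385)/2.4+110,44/2.4+160],[450/2.4+110,55/2.4+160],[518/2.4+110,73/2.4+160]],185))
print('rest',onz('top',[[371/2.4+110,36/2.4+160],[371/2.4+110,62/2.4+160]],150),onz('top',[[530/2.4+110,55/2.4+160],[527/2.4+110,92/2.4+160]],50))
for l,p in (('jar',(365,200)),('drop',(402,226)),('petri',(404,276)),('blue',(141,215)),('swab',(412,251))): print(l,onz('top',[p],40))
print(R.from_rotvec(read_state()['orientation']).as_matrix(), np.array(eyes.calibration('wrist')['hand_eye']),eyes.calibration('wrist')['K'][0])
```

```text
[[ 510.5   49.5   17. ]
 [ 418.4   49.3   17. ]
 [ 501.7 -316.5   17. ]
 [ 411.4 -312.8   17. ]]
yaw -91.24623630049959 len 364.10176968121465 origin [ 460.2 -145.6   17. ] [ 460.2 -145.1   17. ]
box [[482.8 372.3  25. ]
 [523.1 366.7  25. ]
 [504.8 275.7  25. ]
 [464.7 281.9  25. ]] [[491.5 320.5  30. ]] [[494.5 324.7  20. ]]
handle [[ 662.8   48.8  185. ]
 [ 653.1  -32.7  185. ]
 [ 634.7 -117.9  185. ]]
rest [[683.1  68.2 150. ]
 [648.5  66.1 150. ]] [[ 699.5 -148.6   50. ]
 [ 646.6 -146.    50. ]]
jar [[ 650.1 -264.4   40. ]]
drop [[ 569.3 -386.4   40. ]]
petri [[ 407.  -391.9   40. ]]
blue [[558.  468.9  40. ]]
swab [[ 488.8 -418.2   40. ]]
[[ 0.9  0.4 -0. ]
 [ 0.4 -0.9  0. ]
 [-0.  -0.  -1. ]] [[  -0.    -1.    -0.3   78.4]
 [   1.    -0.     0.     0.1]
 [  -0.    -0.3    1.  -163. ]
 [   0.     0.     0.     1. ]] [290.1   0.  278.9]
```

```bash
python3 -m handwheel '{"dp":[[11.5,39.5,0],[11.5,39.5,0],[11.5,39.5,0],[11.5,39.5,0],[11.5,39.5,0],[11.5,39.5,0],[11.5,39.5,0],[11.5,39.5,0],[11.5,39.5,0],[11.5,39.5,0],[11.5,39.5,0],[11.5,39.5,0],[11.5,39.5,0],[11.5,39.5,-10],[11.5,39.5,-10],[11.5,39.5,-10],[11.5,39.5,-10],[11.5,39.5,-10],[4,30,0],[0,0,0]],"rotation":[[0,0,2.8],[0,0,2.8],[0,0,2.8],[0,0,2.8],[0,0,2.8],[0,0,2.8],[0,0,2.8],[0,0,2.8],[0,0,2.8],[0,0,2.8],[0,0,2.8],[0,0,2.8],[0,0,2.8],[0,0,2.8],[0,0,2.8],[0,0,2.8],[0,0,2.8],[0,0,2.8],[0,0,2.8],[0,0,0]],"fingers":[1,1,1,1,1,1,1,1,1,1,1,1,1,1,1,1,1,1,1,1]}'
cat > boxw.py <<'E'
from h import *
np.set_printoptions(precision=1,suppress=True)
s,im=grab('wrist','w1.png'); Rm=R.from_rotvec(s['orientation']).as_matrix()
print(np.array(s['tcp_pos']),'tool y ang',np.degrees(np.arctan2(Rm[1,1],Rm[0,1])),'tilt',Rm[:,2])
for r in spotter.trace('wrist','box_center')[:2]:
    c=max(cv2.findContours(r['region'].astype(np.uint8),0,2)[0],key=len)[:,0].astype(float)
    P=onz('wrist',c,30,s)
    b=cv2.minAreaRect(P[:,:2].astype(np.float32)); q=cv2.boxPoints(b)
    print(r['confidence'],r['bbox'],b,q)
E
python3 boxw.py
```

```text
time_s: 2.67
tcp_pos: [464.8, 227.1, 172.6]
orientation: [-2.406, -2.017, -0.0]
force: [0.7, 0.0, 0.2]
gripper_width: 91.9
gripper_force: 0.0
[464.8 227.1 172.6] tool y ang -10.066124316160975 tilt [-0.  0. -1.]
0.67 [267.1, 45.4, 310.6, 139.0] ((492.5379333496094, 325.63140869140625), (81.72078704833984, 40.42055130004883), 78.93697357177734) [[464.9 289.4]
 [504.5 281.7]
 [520.2 361.9]
 [480.5 369.6]]
```

View pics/w1.png

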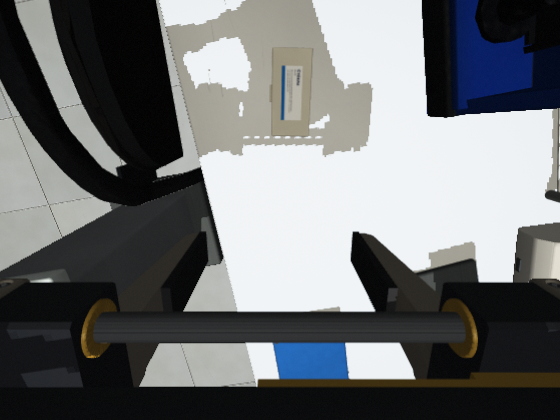

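Wrist view: the box is at (291,91) with its long axis upright. A blue machine is at the right, with its near corner at (428,115). I'll check the clearance to that machine.

Run:
```python
from h import *
np.set_printoptions(precision=1,suppress=True)
s=read_state()
for z in (0,50,100,150,200,300): print(z,onz('top',[[201.7,196.7]],z)[0,:2],onz('wrist',[[428,115],[425,0]],z,s)[:,:2].ravel(), onz('scene',[[170+130/2.727,130+385/2.727],[170+60/2.727,130+180/2.727]],z)[:,:2].ravel())
```

```text
0 [640.9 283.2] [642.  273.  643.2 384.9] [641.3 265.7 922.   35.9]
50 [628.4 273.9] [617.8 277.1 618.8 372.3] [618.4 291.5 889.3  69.9]
100 [615.9 264.6] [593.5 281.2 594.4 359.8] [595.6 317.4 856.5 103.8]
150 [603.5 255.3] [569.3 285.3 570.  347.2] [572.7 343.3 823.8 137.8]
200 [591. 246.] [545.1 289.4 545.6 334.7] [549.9 369.1 791.  171.8]
300 [566.  227.4] [496.6 297.5 496.8 309.6] [504.1 420.8 725.5 239.7]
```

```bash
python3 -m handwheel '{"dp":[[9.2,32.8,0],[9.3,32.8,0],[9.2,32.9,0],[0,0,-35],[0,0,-35],[0,0,-35],[0,0,-25],[0,0,-15],[0,0,-13],[0,0,0],[0,0,0],[0,0,0],[0,0,0],[0,0,0],[0,0,0],[0,0,0],[0,0,0],[0,0,0],[0,0,0],[0,0,0]],"rotation":[[0,0,-1],[0,0,0],[0,0,0],[0,0,0],[0,0,0],[0,0,0],[0,0,0],[0,0,0],[0,0,0],[0,0,0],[0,0,0],[0,0,0],[0,0,0],[0,0,0],[0,0,0],[0,0,0],[0,0,0],[0,0,0],[0,0,0],[0,0,0]],"fingers":[1,1,1,1,1,1,1,1,1,1,-1,-1,-1,-1,-1,-1,-1,-1,-1,-1]}' 15
```

```text
time_s: 4.43
tcp_pos: [492.9, 321.1, 15.5]
orientation: [-2.432, -1.989, -0.0]
force: [-0.2, 0.4, 0.3]
gripper_width: 38.0
gripper_force: 15.0
```

```bash
python3 -m handwheel '{"dp":[[0,0,20],[0,0,35],[0,0,35],[-3,-32,25],[-3,-32,20],[-3,-32,0],[-3,-32,0],[-3,-32,0],[-3,-32,0],[-3,-32,0],[-3,-32,0],[-3,-30,0],[-3,0,0],[0,0,0],[0,0,0]],"rotation":[[0,0,0],[0,0,0],[0,0,0],[0,0,1],[0,0,1],[0,0,1],[0,0,1],[0,0,1],[0,0,1],[0,0,1],[0,0,1],[0,0,1],[0,0,0.8],[0,0,0],[0,0,0]],"fingers":[-1,-1,-1,-1,-1,-1,-1,-1,-1,-1,-1,-1,-1,-1,-1]}'
python3 - <<'E'
from h import *
np.set_printoptions(precision=1,suppress=True)
s,im=grab('wrist','w2.png'); Rm=R.from_rotvec(s['orientation']).as_matrix()
print(np.array(s['tcp_pos']),'tool y ang',np.degrees(np.arctan2(Rm[1,1],Rm[0,1])),'tilt',Rm[:,2])
for r in spotter.trace('wrist','box_center')[:1]: print(r['bbox'])
# predicted overlay from coarse tunnel estimate
d=np.array([-.022,-1]);n=np.array([1,-.022]);o=np.array([460.2,-145.3])
for a,b in ((-195,48),(-195,-48),(-115,0)):
    p=o+a*d+b*n; print(a,b,p,proj('wrist',[[*p,17]],s))
E
```

```text
time_s: 5.68
tcp_pos: [462.7, 35.5, 150.2]
orientation: [-2.254, -2.188, -0.0]
force: [0.5, -0.3, -1.4]
gripper_width: 37.8
gripper_force: 15.0
[462.7  35.5 150.2] tool y ang -1.7008972231017472 tilt [-0.  0. -1.]
[238.2, 173.4, 312.9, 313.4]
-195 48 [512.5  48.6] [[326.6 181.3]]
-195 -48 [416.5  50.8] [[234.5 182.1]]
-115 0 [462.7 -30.3] [[281.  251.8]]
```

View pics/w2.png

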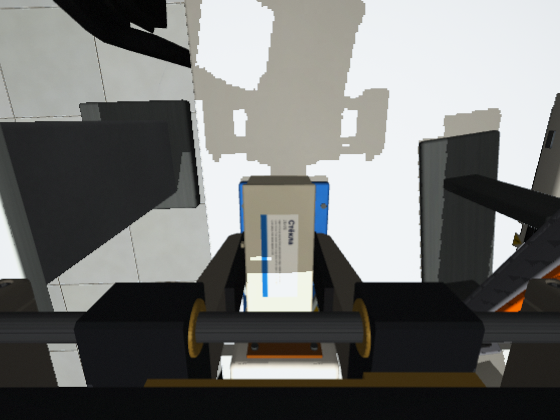

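Wrist view: the box is held level and the bed's entry corners are at (240,182) and (328,182). The amber guard is centred at about (284,347). I'll refine the centre line from the blue pixels.

Run:
```python
from h import *
np.set_printoptions(precision=1,suppress=True)
s=read_state(); im=cv2.imread('pics/w2.png').astype(int); b,g,r=im[...,0],im[...,1],im[...,2]
m=(b>90)&(b>r*1.8)&(b>g*1.25)
for row in (186,194,202,210,218,226,232):
    c=np.where(m[row,225:345])[0]+225
    print(row,c.min(),c.max()+1,onz('wrist',[[c.min(),row],[c.max()+1,row]],17,s)[:,:2].ravel())
for col in (325,322,320): 
    c=np.where(m[170:240,col])[0]+170; print(col,c.min() if len(c) else None, onz('wrist',[[col,c.min()]],17,s))
print(onz('wrist',[[247,350],[321,350]],80,s))
# box top outline at z= TCP+16.5
print(onz('wrist',[[245,185],[314,185],[240,310],[316,310]],150.2+16.5,s), onz('wrist',[[280,178]],150.2-15,s))
```

```text
186 239 329 [421.1  46.9 515.3  44.2]
194 239 329 [420.6  38.3 515.4  35.5]
202 240 328 [421.   29.5 514.6  26.8]
210 240 328 [420.4  20.5 514.7  17.8]
218 240 328 [419.8  11.5 514.9   8.8]
226 241 327 [420.3   2.2 514.   -0.4]
232 241 327 [419.9  -4.8 514.1  -7.5]
325 183 [[511.   47.5  17. ]]
322 183 [[507.9  47.6  17. ]]
320 183 [[505.8  47.7  17. ]]
[[ 427.3 -103.8   80. ]
 [ 499.9 -105.8   80. ]]
[[446.4  81.5 166.7]
 [482.1  80.4 166.7]
 [438.9   6.2 166.7]
 [483.6   4.9 166.7]] [[464.6  78.2 135.2]]
```

```bash
python3 -m handwheel '{"dp":[[1.4,-35,0],[1.4,-35,0],[0,0,-30],[0,0,-35],[0,0,-25],[0,0,-15],[0,0,-8],[0,0,-4],[0,0,0],[0,0,0]],"rotation":[[0,0,0.4],[0,0,0],[0,0,0],[0,0,0],[0,0,0],[0,0,0],[0,0,0],[0,0,0],[0,0,0],[0,0,0]],"fingers":[-1,-1,-1,-1,-1,-1,-1,-1,-1,-1]}'
```

```text
time_s: 6.62
tcp_pos: [466.9, -34.8, 34.3]
orientation: [2.243, 2.197, 0.002]
force: [0.1, -0.5, -1.7]
gripper_width: 38.1
gripper_force: 15.0
```

```bash
python3 -m handwheel '{"dp":[[0,0,-1.6],[0,0,0],[0,0,0],[0,0,0],[0,0,0],[0,0,0],[0,0,25],[0,0,38],[0,0,38],[0,0,38],[20,6,34],[20,6,34],[20,6,34],[20,6,34],[20,6,20],[20,6,0],[20,6,0],[20,6,0],[20,6,0],[0,0,0]],"rotation":[[0,0,0],[0,0,0],[0,0,0],[0,0,0],[0,0,0],[0,0,0],[0,0,0],[0,0,0],[0,0,0],[0,0,0],[0,0,0],[0,0,0],[0,0,0],[0,0,0],[0,0,0],[0,0,0],[0,0,0],[0,0,0],[0,0,0],[0,0,0]],"fingers":[-1,-1,1,1,1,1,1,1,1,1,1,1,1,1,1,1,1,1,1,1]}'
python3 - <<'E'
from h import *
np.set_printoptions(precision=1,suppress=True)
s,im=grab('wrist','w3.png'); Rm=R.from_rotvec(s['orientation']).as_matrix()
print(np.array(s['tcp_pos']),'tool y ang',np.degrees(np.arctan2(Rm[1,1],Rm[0,1])),'tilt',Rm[:,2])
for l in ('stick_grip','stick_nose','rest_seat','box_center'):
  for r in spotter.trace('wrist',l)[:1]: 
    c=max(cv2.findContours(r['region'].astype(np.uint8),0,2)[0],key=len)
    print(l,r['confidence'],r['bbox'],cv2.boxPoints(cv2.minAreaRect(c)).ravel())
E
```

```text
time_s: 8.28
tcp_pos: [647.5, 19.9, 325.3]
orientation: [-2.244, -2.197, 0.0]
force: [0.8, -0.0, -0.2]
gripper_width: 91.9
gripper_force: 0.0
[647.5  19.9 325.3] tool y ang -1.202533946154635 tilt [-0.  0. -1.]
stick_grip 0.91 [278.7, 163.0, 312.2, 267.8] [273.7 166.7 293.3 163.7 308.6 262.8 288.9 265.9]
stick_nose 0.81 [274.8, 166.4, 308.3, 265.4] [274.2 166.  293.8 163.1 308.7 263.  289.2 265.9]
rest_seat 0.94 [256.1, 116.1, 318.0, 270.5] [253.2 126.6 303.9 118.8 326.5 265.8 275.8 273.6]
box_center 0.65 [146.5, 174.6, 184.5, 230.2] [148.3 178.  181.9 174.6 187.1 227.2 153.6 230.5]
```

View pics/w3.png

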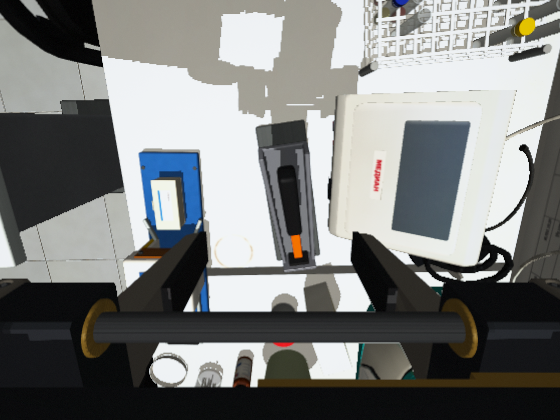

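Wrist view: the handle runs from (286,166) to (293,234) and the nose is near (299,262). The box sits on the bed at (166,202). I'll zoom in on the stick.

Run:
```python
import cv2
a=cv2.imread('pics/w3.png')[112:280,235:345]
a=cv2.convertScaleAbs(a,alpha=1.6,beta=20)
cv2.imwrite('pics/w3c.png',cv2.resize(a,(385,588),interpolation=2))
```

```text
(no output)
```

View pics/w3c.png

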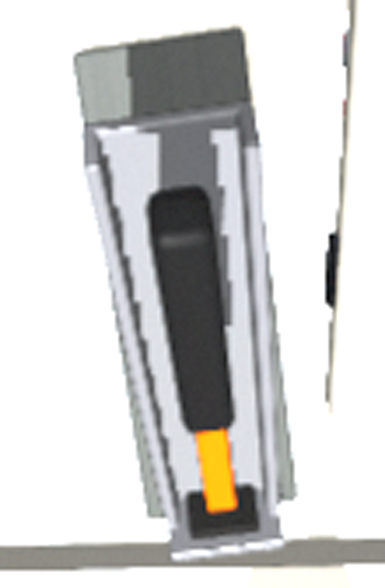

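Zoomed view: the handle's rear lower edge is at (178,188), its rear top edge at (182,238) and its front top edge at (211,430). The nose plate's front top edge is at (223,530), all in crop pixels. Next is a fit with the model.

```bash
cat > fit.py <<'E'
from h import *
from scipy.optimize import least_squares
np.set_printoptions(precision=2,suppress=True)
s=read_state()
M=np.array([[-53,0,-9],[-51,0,11],[47,0,9],[203,0,-28],[-50,9,11],[-50,-9,11],[45,9,8],[45,-9,8]],float)
U=np.array([[178,188],[181,238],[211,432],[223,530],[213,238],[150,238],[233,425],[186,430]])/3.5+[235,112]
def T(p,M):
    a=np.radians(p[3]);b=np.radians(35)
    X=np.array([np.cos(a)*np.cos(b),np.sin(a)*np.cos(b),-np.sin(b)]);Y=np.array([-np.sin(a),np.cos(a),0])
    return p[:3]+M@np.array([X,Y,np.cross(X,Y)])
for fz in (182,None):
    f=lambda p:np.r_[(proj('wrist',T(p,M),s)-U).ravel(),(p[2]-182)/(2. if fz is None else .01)]
    r=least_squares(f,[655,5,182,-97]);print(r.x,r.fun[:-1].reshape(-1,2))
E
python3 fit.py
```

```text
[657.49   4.   182.   -83.17] [[-0.77 -0.97]
 [ 0.58  0.88]
 [-0.6  -1.38]
 [ 0.22  0.85]
 [ 0.92  0.27]
 [ 0.18  2.9 ]
 [ 0.27 -1.93]
 [-1.03 -1.4 ]]
[657.44   4.38 183.36 -83.17] [[-0.79 -1.13]
 [ 0.57  0.79]
 [-0.58 -1.23]
 [ 0.24  1.04]
 [ 0.96  0.18]
 [ 0.12  2.82]
 [ 0.32 -1.8 ]
 [-1.04 -1.26]]
```

Run:
```python
from h import *
np.set_printoptions(precision=1,suppress=True)
s=read_state()
def tri(a,b):
    o1,d1=a;o2,d2=b;d1=d1[0];d2=d2[0]
    t=np.linalg.lstsq(np.c_[d1,-d2],o2-o1,rcond=None)[0]; p,q=o1+t[0]*d1,o2+t[1]*d2
    print((p+q)/2,np.linalg.norm(p-q))
tri(ray('top',[[314.2,175.4]]),ray('wrist',[[330,235]],s))
tri(ray('top',[[248.8,171.7]]),ray('wrist',[[338,95]],s))
tri(ray('scene',[[170+130/2.727,130+270/2.727]]),ray('wrist',[[330,235]],s))
tri(ray('scene',[[170+205/2.727,130+185/2.727]]),ray('wrist',[[330,235]],s))
for z in (0,50,100,150,200): print(z,onz('wrist',[[330,235],[338,95],[470,262],[510,92]],z,s)[:,:2].ravel())
# check stick in top
b=np.radians(35);a=np.radians(-83.2);X=np.array([np.cos(a)*np.cos(b),np.sin(a)*np.cos(b),-np.sin(b)]);Z=np.array([np.cos(a)*np.sin(b),np.sin(a)*np.sin(b),np.cos(b)])
for x,z in((-53,11),(47,11),(203,-28)): print((proj('top',[np.array([657.5,4,182])+x*X+z*Z])-[110,160])*2.4)
print(X,Z)
```

```text
[727.2 -94.   37.5] 1.912576027490205
[745.2 130.6 -20.1] 0.18451306176960217
[ 808.6  -92.4 -178.4] 196.22217880794273
[ 756.  -111.6  -43.1] 42.42168328053734
0 [ 734.8 -110.4  741.3  129.2  997.8 -170.8 1013.   127. ]
50 [ 725.8  -89.2  731.7  125.9  962.  -143.4  975.6  124. ]
100 [ 716.8  -68.   722.   122.7  926.2 -116.1  938.3  121. ]
150 [707.9 -46.8 712.3 119.4 890.3 -88.8 900.9 117.9]
200 [698.9 -25.7 702.7 116.1 854.5 -61.4 863.5 114.9]
[[390.9  43.2]]
[[455.6  52.7]]
[[526.3  73.2]]
[ 0.1 -0.8 -0.6] [ 0.1 -0.6  0.8]
```

```bash
python3 -m handwheel '{"dp":[[0,0,0],[0,0,0],[2,-9,-10],[2,-9,-10],[3,-9,-14],[3,-12,-14],[3,-12,-14],[2.7,-12.3,-15.5],[0,0,-15],[0,0,0]],"rotation":[[0,0,4],[0,0,4],[6.95,0.83,0],[6.95,0.83,0],[6.95,0.83,0],[6.95,0.83,0],[6.95,0.83,0],[0,0,0],[0,0,0],[0,0,0]],"fingers":[1,1,1,1,1,1,1,1,1,1]}'
python3 - <<'E'
from h import *
np.set_printoptions(precision=3,suppress=True)
s=read_state();Rm=R.from_rotvec(s['orientation']).as_matrix();print(Rm,np.array(s['joint_positions']),np.array(s['tcp_pos']))
s,im=grab('wrist','w4.png')
a=np.radians(-83.2);b=np.radians(35);X=np.array([np.cos(a)*np.cos(b),np.sin(a)*np.cos(b),-np.sin(b)]);Y=np.array([-np.sin(a),np.cos(a),0]);Z=np.cross(X,Y)
im=im.copy()
for x,y,z in((-53,9,11),(-53,-9,11),(47,9,11),(47,-9,11),(203,0,-28)):
    p=proj('wrist',[np.array([657.5,4,182])+x*X+y*Y+z*Z],s)[0]; print(p); cv2.circle(im,(int(p[0]),int(p[1])),2,(0,255,0),-1)
cv2.imwrite('pics/w4.png',im[:,:,::-1])
E
```

```text
time_s: 9.37
tcp_pos: [659.8, -44.3, 230.9]
orientation: [-1.748, -1.961, -0.547]
force: [0.3, 1.1, -1.3]
gripper_width: 91.9
gripper_force: 0.0
[[-0.092  0.993 -0.071]
 [ 0.813  0.116  0.571]
 [ 0.575 -0.006 -0.818]] [-0.485  0.56   1.185  0.501  1.754 -0.597] [659.76  -44.295 230.914]
[295.659 137.999]
[271.383 138.146]
[294.479 260.116]
[272.968 260.204]
[283.482 370.553]
```

View pics/w4.png

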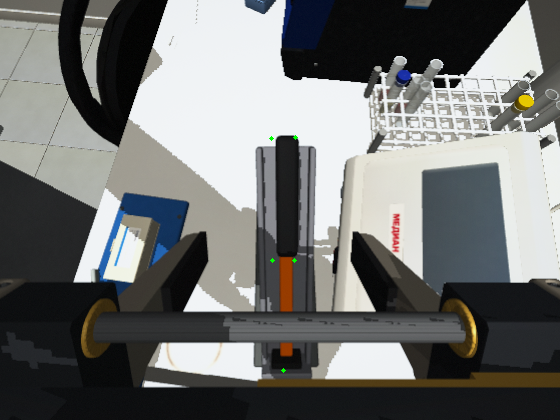

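The predicted outline sits about 3 px left of the real handle (277–297 wide, rows 136–257), so I'll correct by +6 mm in x relative to the fingers and then grasp.

```bash
python3 -m handwheel '{"dp":[[6,1,0],[0,0,0],[-1,9.5,-13],[-1,9.5,-13],[-1,9.5,-13],[-1,9.5,-12],[-1,9.3,-12],[0,0,0],[0,0,0],[0,0,0],[0,0,0],[0,0,0],[0,0,0],[0,0,0],[0,0,0],[0,0,0],[0,0,0]],"rotation":[[0,0,0],[0,0,0],[0,0,0],[0,0,0],[0,0,0],[0,0,0],[0,0,0],[0,0,0],[0,0,0],[0,0,0],[0,0,0],[0,0,0],[0,0,0],[0,0,0],[0,0,0],[0,0,0],[0,0,0]],"fingers":[1,1,1,1,1,1,1,1,-1,-1,-1,-1,-1,-1,-1,-1,-1]}' 40; python3 -c "
from h import *;np.set_printoptions(precision=3,suppress=True)
s=read_state();print(R.from_rotvec(s['orientation']).as_matrix(),np.array(s['tcp_pos']),np.array(s['joint_positions']),s['gripper_width'],s['force'])"
```

```text
time_s: 10.83
tcp_pos: [662.4, 4.0, 171.2]
orientation: [-1.748, -1.966, -0.55]
force: [-0.6, 0.2, -0.1]
gripper_width: 33.7
gripper_force: 0.0
[[-0.096  0.993 -0.068]
 [ 0.814  0.118  0.57 ]
 [ 0.574 -0.001 -0.819]] [662.415   4.022 171.229] [-0.421  0.579  1.278  0.515  1.622 -0.601] 33.690610890565914 [-0.577  0.169 -0.084]
```

```bash
python3 -m handwheel '{"dp":[[0,0,0],[0,0,0],[0,0,0],[0,0,0],[0,0,0],[0,0,0]],"rotation":[[0,0,0],[0,0,0],[0,0,0],[0,0,0],[0,0,0],[0,0,0]],"fingers":[-1,-1,-1,-1,-1,-1]}' 40; python3 -c "
from h import *;np.set_printoptions(precision=3,suppress=True)
s=read_state();print(R.from_rotvec(s['orientation']).as_matrix(),np.array(s['tcp_pos']),np.array(s['joint_positions']),s['gripper_width'],s['force'])"
```

```text
time_s: 11.33
tcp_pos: [662.4, 4.1, 171.3]
orientation: [-1.748, -1.966, -0.55]
force: [0.4, -0.3, -0.7]
gripper_width: 17.6
gripper_force: 40.0
[[-0.096  0.993 -0.068]
 [ 0.814  0.118  0.569]
 [ 0.574 -0.001 -0.819]] [662.414   4.073 171.258] [-0.421  0.579  1.278  0.515  1.622 -0.601] 17.63119455139952 [ 0.385 -0.325 -0.72 ]
```

```bash
python3 -m handwheel '{"dp":[[-0.3,2.4,1.7],[0.5,-4.4,11.5],[1.4,-11.4,16.4],[1.4,-11.4,16.4],[1.4,-11.4,16.4],[0,0,25],[0,0,25],[-10,0,15],[-20,10,0],[-20,15,0],[-20,20,0],[-20,25,0],[-20,25,0],[-20,25,0],[-20,25,0],[-20,25,0],[-15,25,0],[0,0,0]],"rotation":[[0,0,0],[0,0,0],[0,0,0],[0,0,0],[0,0,0],[0,0,0],[0,0,0],[-6.95,-0.83,0],[-6.95,-0.83,0],[-6.95,-0.83,0],[-6.95,-0.83,0],[-6.95,-0.83,0],[0,0,-4],[0,0,-4],[0,0,0],[0,0,0],[0,0,0],[0,0,0]],"fingers":[-1,-1,-1,-1,-1,-1,-1,-1,-1,-1,-1,-1,-1,-1,-1,-1,-1,-1]}'
python3 - <<'E'
from h import *
np.set_printoptions(precision=3,suppress=True)
s,im=grab('wrist','w5.png');print(R.from_rotvec(s['orientation']).as_matrix(),np.array(s['tcp_pos']))
for r in spotter.trace('wrist','box_center')[:1]:
    c=max(cv2.findContours(r['region'].astype(np.uint8),0,2)[0],key=len)[:,0].astype(float)
    print(cv2.minAreaRect(onz('wrist',c,49,s)[:,:2].astype(np.float32)),r['bbox'])
E
```

```text
time_s: 12.83
tcp_pos: [479.2, 166.8, 299.9]
orientation: [-2.239, -2.2, -0.003]
force: [-0.2, 0.2, -1.4]
gripper_width: 17.5
gripper_force: 40.0
[[ 0.018  1.    -0.   ]
 [ 1.    -0.018  0.003]
 [ 0.003 -0.    -1.   ]] [479.151 166.764 299.866]
```

View pics/w5.png

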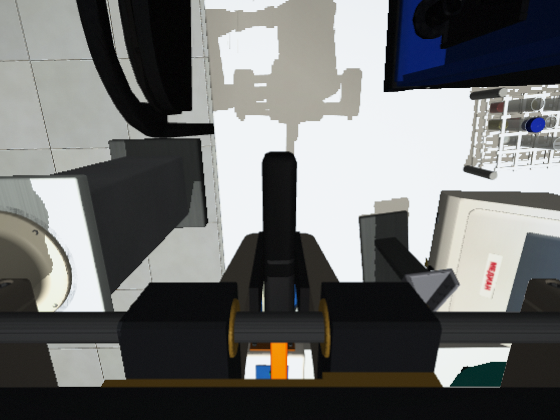

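```bash
python3 -m handwheel '{"dp":[[-4,32,0],[-3.7,31,0],[0,0,-38],[0,0,-38],[0,0,-38],[0,0,-38],[0,0,-30],[0,0,-25],[0,0,-15],[0,0,-10],[0,0,0],[0,0,0]],"rotation":[[0,0,-0.3],[0,0,0],[0,0,0],[0,0,0],[0,0,0],[0,0,0],[0,0,0],[0,0,0],[0,0,0],[0,0,0],[0,0,0],[0,0,0]],"fingers":[-1,-1,-1,-1,-1,-1,-1,-1,-1,-1,-1,-1]}'
python3 - <<'E'
from h import *
np.set_printoptions(precision=2,suppress=True)
s,im=grab('top','t2.png');print(R.from_rotvec(s['orientation']).as_matrix(),np.array(s['tcp_pos']))
for r in spotter.trace('top','box_center')[:1]:
    c=max(cv2.findContours(r['region'].astype(np.uint8),0,2)[0],key=len)[:,0].astype(float)
    print(cv2.minAreaRect(onz('top',c,45)[:,:2].astype(np.float32)),r['bbox'])
s2,i2=grab('scene','s2.png')
a=cv2.resize(im[220:290,190:390,::-1],(800,280),interpolation=2)
b=cv2.resize(i2[150:300,220:420,::-1],(427,320),interpolation=2)
o=np.zeros((600,800,3),np.uint8);o[:280]=a;o[280:,:427]=b;cv2.imwrite('pics/c3.png',o)
E
```

```text
time_s: 13.93
tcp_pos: [474.9, 225.4, 67.1]
orientation: [2.252, 2.19, 0.0]
force: [-0.0, -0.1, -1.2]
gripper_width: 17.7
gripper_force: 40.0
[[ 0.03  1.    0.  ]
 [ 1.   -0.03  0.  ]
 [ 0.    0.   -1.  ]] [474.93 225.41  67.13]
((465.2446594238281, -29.952686309814453), (81.142333984375, 40.40922546386719), 88.79438018798828) [284.0, 244.8, 303.0, 256.6]
```

View pics/c3.png

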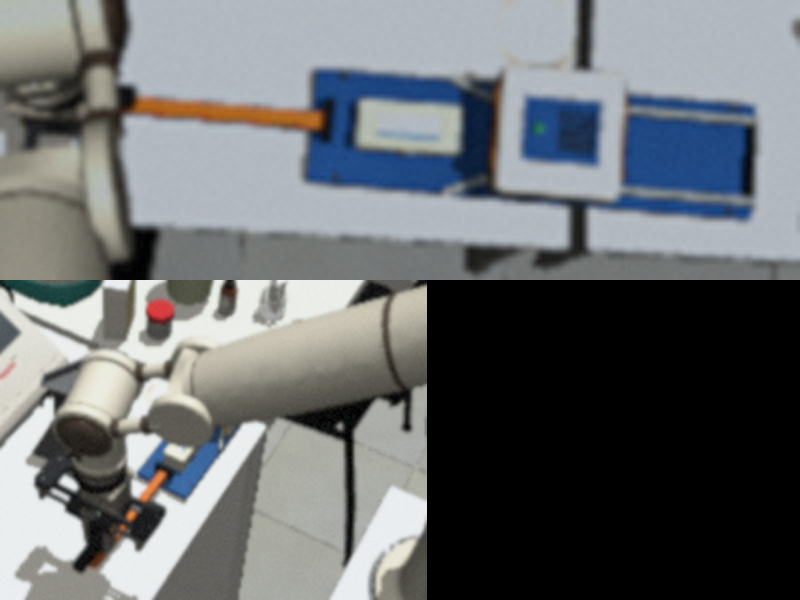

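The nose is at crop (326,119), in line with the box at (410,127), and clear above the bed. I'll shift slightly toward the centre line and push in two stages.

```bash
python3 -m handwheel '{"dp":[[-3,0,-1],[-0.3,-8,0],[-0.2,-8,0],[-0.2,-8,0],[-0.2,-8,0],[-0.2,-10,0],[-0.3,-12,0],[-0.3,-12,0],[-0.3,-12,0],[-0.3,-12,0],[-0.3,-12,0],[-0.2,-8,0],[0,0,0]],"rotation":[[0,0,0.4],[0,0,0],[0,0,0],[0,0,0],[0,0,0],[0,0,0],[0,0,0],[0,0,0],[0,0,0],[0,0,0],[0,0,0],[0,0,0],[0,0,0]],"fingers":[-1,-1,-1,-1,-1,-1,-1,-1,-1,-1,-1,-1,-1]}'
python3 - <<'E'
from h import *
np.set_printoptions(precision=3,suppress=True)
s,im=grab('top','t3.png');print(R.from_rotvec(s['orientation']).as_matrix(),np.array(s['tcp_pos']),s['force'],s['torque'])
o=cv2.resize(im[220:290,190:390,::-1],(800,280),interpolation=2);cv2.imwrite('pics/c4.png',o)
E
```

```text
time_s: 15.17
tcp_pos: [468.3, 114.0, 65.6]
orientation: [2.246, 2.196, -0.001]
force: [-0.2, -0.8, -0.9]
gripper_width: 17.3
gripper_force: 40.0
[[ 0.022  1.    -0.   ]
 [ 1.    -0.022 -0.001]
 [-0.001 -0.    -1.   ]] [468.29  114.024  65.636] [-0.173 -0.849 -0.95 ] [-0.023 -0.006 -0.029]
```

View pics/c4.png

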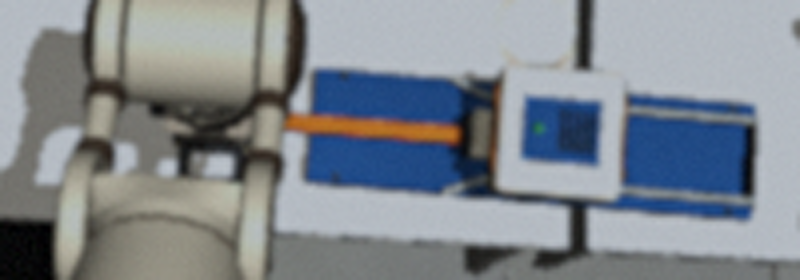

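Nose at crop column ~466 against the box, which is entering the opening straight. Continuing.

```bash
python3 -m handwheel '{"dp":[[-0.2,-8,0],[-0.3,-12,0],[-0.3,-12,0],[-0.3,-12,0],[-0.3,-12,0],[-0.3,-12,0],[-0.3,-12,0],[-0.3,-12,0],[-0.3,-12,0],[-0.3,-10,0],[-0.2,-8,0],[0,-4,0],[0,0,0]],"rotation":[[0,0,0],[0,0,0],[0,0,0],[0,0,0],[0,0,0],[0,0,0],[0,0,0],[0,0,0],[0,0,0],[0,0,0],[0,0,0],[0,0,0],[0,0,0]],"fingers":[-1,-1,-1,-1,-1,-1,-1,-1,-1,-1,-1,-1,-1]}'
python3 - <<'E'
from h import *
np.set_printoptions(precision=2,suppress=True)
s,im=grab('top','t4.png');print(np.array(s['tcp_pos']),s['force'])
for r in spotter.trace('top','box_center')[:2]:
    c=max(cv2.findContours(r['region'].astype(np.uint8),0,2)[0],key=len)[:,0].astype(float)
    print(r['confidence'],cv2.minAreaRect(onz('top',c,45)[:,:2].astype(np.float32)),r['bbox'])
o=cv2.resize(im[230:290,300:400,::-1],(800,480),interpolation=2);cv2.imwrite('pics/c5.png',o)
E
```

```text
time_s: 16.3
tcp_pos: [465.3, -10.8, 65.7]
orientation: [2.244, 2.198, -0.0]
force: [-0.1, -0.3, -1.7]
gripper_width: 17.5
gripper_force: 40.0
[465.31 -10.8   65.73] [-0.1  -0.29 -1.72]
0.59 ((459.8976135253906, -246.41806030273438), (84.28495025634766, 40.320167541503906), 88.77045440673828) [348.8, 249.4, 371.8, 259.9]
```

View pics/c5.png

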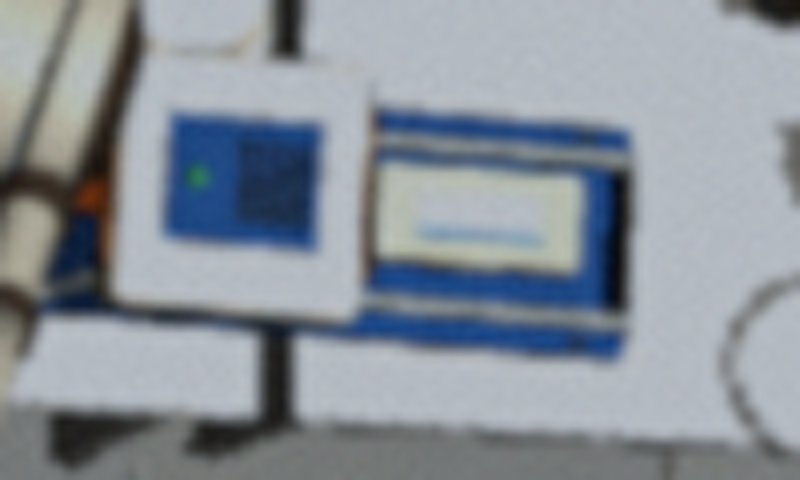

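The box is through: its front is at column 583 and the end stop at about 612. Its rear is only just clear of the hood, so I'll push 7 mm more and then withdraw the stick straight back.

```bash
python3 -m handwheel '{"dp":[[-0.1,-4,0],[-0.1,-4,0],[0,0,0],[0,0,0],[0.2,8,0],[0.4,20,0],[0.8,35,0],[0.8,35,0],[0.8,35,0],[0.8,35,0],[0.8,35,0],[0.8,30,0],[0,0,30],[0,0,38],[0,0,38],[0,0,38],[0,0,38],[0,0,38],[0,0,20],[0,0,0]],"rotation":[[0,0,0],[0,0,0],[0,0,0],[0,0,0],[0,0,0],[0,0,0],[0,0,0],[0,0,0],[0,0,0],[0,0,0],[0,0,0],[0,0,0],[0,0,0],[0,0,0],[0,0,0],[0,0,0],[0,0,0],[0,0,0],[0,0,0],[0,0,0]],"fingers":[-1,-1,-1,-1,-1,-1,-1,-1,-1,-1,-1,-1,-1,-1,-1,-1,-1,-1,-1,-1]}'
python3 - <<'E'
from h import *
np.set_printoptions(precision=3,suppress=True)
s,im=grab('top','t5.png');print(np.array(s['tcp_pos']),s['force'])
print(R.from_rotvec(s['orientation']).as_matrix())
for r in spotter.trace('top','box_center')[:2]:
    c=max(cv2.findContours(r['region'].astype(np.uint8),0,2)[0],key=len)[:,0].astype(float)
    print(r['confidence'],cv2.minAreaRect(onz('top',c,45)[:,:2].astype(np.float32)),r['bbox'])
E
```

```text
time_s: 18.07
tcp_pos: [472.6, 216.1, 311.8]
orientation: [2.239, 2.195, 0.014]
force: [0.7, 0.4, -0.8]
gripper_width: 17.3
gripper_force: 40.0
[472.63  216.068 311.835] [ 0.72   0.443 -0.779]
[[ 0.02   1.     0.011]
 [ 1.    -0.02   0.002]
 [ 0.002  0.011 -1.   ]]
0.73 ((459.86444091796875, -252.8665008544922), (84.21339416503906, 39.97407150268555), 89.08696746826172) [352.4, 248.3, 375.1, 263.6]
```

Run:
```python
from h import *
np.set_printoptions(precision=2,suppress=True)
Rs=R.from_matrix([[-0.096,0.993,-0.068],[0.814,0.118,0.569],[0.574,-0.001,-0.819]])
s=read_state();print(np.degrees((Rs*R.from_rotvec(s['orientation']).inv()).as_rotvec()))
```

```text
[34.96  1.79  7.64]
```

```bash
python3 -m handwheel '{"dp":[[21.5,-27.4,0],[21.5,-27.4,0],[21.5,-27.4,0],[21.5,-27.4,0],[21.5,-27.4,0],[21.5,-27.4,0],[21.5,-27.4,0],[21.5,-27.4,0],[22,-27.8,0],[0,0,-12],[0,0,0],[0,0,0]],"rotation":[[0,0,0],[0,0,0],[0,0,0],[5.83,0.3,1.27],[5.83,0.3,1.27],[5.83,0.3,1.27],[5.83,0.3,1.27],[5.83,0.3,1.27],[5.83,0.3,1.27],[0,0,0],[0,0,0],[0,0,0]],"fingers":[-1,-1,-1,-1,-1,-1,-1,-1,-1,-1,-1,-1]}'
cat > rel.py <<'E'
from h import *
np.set_printoptions(precision=2,suppress=True)
Rs=R.from_matrix([[-0.096,0.993,-0.068],[0.814,0.118,0.569],[0.574,-0.001,-0.819]])
s=read_state();print('drot',np.degrees((Rs*R.from_rotvec(s['orientation']).inv()).as_rotvec()))
d=np.array([662.4,4.1,171.3])-s['tcp_pos'];M=Rs.as_matrix();X,Y,Z=-M[:,0],M[:,1],-M[:,2]
print('to seat',d,'in stick axes',d@X,d@Y,d@Z,'F',np.array(s['force'])); print(X,Y,Z)
E
python3 rel.py
```

```text
time_s: 19.17
tcp_pos: [663.3, -31.5, 289.9]
orientation: [-1.746, -1.959, -0.546]
force: [0.0, -0.1, -1.5]
gripper_width: 18.1
gripper_force: 40.0
drot [-0.17 -0.43  0.06]
to seat [  -0.93   35.62 -118.65] in stick axes 38.96965935997517 3.379660875729079 -117.54457656150491 F [ 0.   -0.09 -1.52]
[ 0.1  -0.81 -0.57] [ 0.99  0.12 -0.  ] [ 0.07 -0.57  0.82]
```

```bash
python3 -m handwheel '{"dp":[[1.3,0.2,-25],[1,0.3,-20],[1,0,-13],[0,0,0],[0,0,0]],"rotation":[[0,-0.4,0],[0,0,0],[0,0,0],[0,0,0],[0,0,0]],"fingers":[-1,-1,-1,-1,-1]}'; python3 rel.py;python3 - <<'E'
from h import *
grab('wrist','w6.png')
E
```

```text
time_s: 19.58
tcp_pos: [667.3, -30.1, 236.7]
orientation: [-1.746, -1.972, -0.556]
force: [0.2, 0.6, -0.5]
gripper_width: 17.3
gripper_force: 40.0
drot [-0.01  0.36 -0.06]
to seat [ -4.88  34.2  -65.35] in stick axes 9.185284914471026 -0.7567002554097223 -73.34433017264264 F [ 0.18  0.64 -0.53]
[ 0.1  -0.81 -0.57] [ 0.99  0.12 -0.  ] [ 0.07 -0.57  0.82]
```

View pics/w6.png

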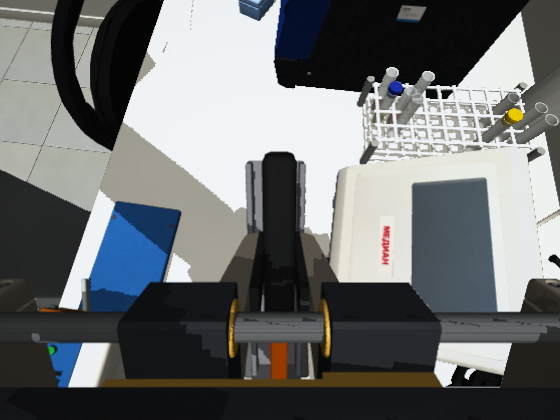

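The wrist view shows the handle centred over the trough (walls at columns 247–306, handle at 279). Lowering now.

```bash
python3 -m handwheel '{"dp":[[-1,8.5,-12.3],[-1,8.5,-12.3],[-1,8.5,-12.3],[-1,8.5,-12.3],[0,0,0],[0,0,0]],"rotation":[[0,0.3,0],[0,0,0],[0,0,0],[0,0,0],[0,0,0],[0,0,0]],"fingers":[-1,-1,-1,-1,-1,-1]}'; python3 rel.py
```

```text
time_s: 20.13
tcp_pos: [663.4, 3.2, 186.5]
orientation: [-1.747, -1.967, -0.55]
force: [-0.2, -0.1, -1.3]
gripper_width: 17.7
gripper_force: 40.0
drot [-0.02  0.02 -0.03]
to seat [ -1.03   0.88 -15.17] in stick axes 7.886059238149053 -0.9089959895722904 -12.99935505436363 F [-0.18 -0.11 -1.25]
[ 0.1  -0.81 -0.57] [ 0.99  0.12 -0.  ] [ 0.07 -0.57  0.82]
```

```bash
python3 -m handwheel '{"dp":[[-0.4,2.6,-5.5],[-0.4,2.6,-5.4],[0,0,0],[0.2,-1.6,-1.1],[0.2,-1.6,-1.1],[0,0,0]],"rotation":[[0,0,0],[0,0,0],[0,0,0],[0,0,0],[0,0,0],[0,0,0]],"fingers":[-1,-1,-1,-1,-1,-1]}'; python3 rel.py
```

```text
time_s: 20.63
tcp_pos: [663.5, 3.7, 173.3]
orientation: [-1.749, -1.967, -0.551]
force: [-0.1, -0.4, -1.7]
gripper_width: 17.5
gripper_force: 40.0
drot [0.02 0.06 0.06]
to seat [-1.07  0.36 -2.03] in stick axes 0.7746433556724857 -1.018297136461234 -1.941443246470863 F [-0.13 -0.4  -1.74]
[ 0.1  -0.81 -0.57] [ 0.99  0.12 -0.  ] [ 0.07 -0.57  0.82]
```

```bash
python3 -m handwheel '{"dp":[[-0.5,0.2,-1],[-0.5,0.2,-1],[0,0,0],[0,0,0]],"rotation":[[0,0,0],[0,0,0],[0,0,0],[0,0,0]],"fingers":[-1,-1,-1,-1]}'; python3 rel.py
```

```text
time_s: 20.97
tcp_pos: [662.5, 4.5, 171.6]
orientation: [-1.749, -1.967, -0.551]
force: [0.6, -1.8, -0.6]
gripper_width: 17.6
gripper_force: 40.0
drot [0.02 0.08 0.04]
to seat [-0.1  -0.44 -0.3 ] in stick axes 0.5248671010187339 -0.14737319468704138 -0.0022149666285073894 F [ 0.57 -1.83 -0.64]
[ 0.1  -0.81 -0.57] [ 0.99  0.12 -0.  ] [ 0.07 -0.57  0.82]
```

```bash
python3 -m handwheel '{"dp":[[0.1,-0.8,-0.6],[0.1,-0.8,-0.6],[0,0,0],[0,0,0]],"rotation":[[0,0,0],[0,0,0],[0,0,0],[0,0,0]],"fingers":[-1,-1,-1,-1]}'; python3 rel.py
```

```text
time_s: 21.3
tcp_pos: [662.6, 4.0, 171.2]
orientation: [-1.746, -1.967, -0.553]
force: [-1.7, 3.1, 5.1]
gripper_width: 17.8
gripper_force: 40.0
drot [-0.1   0.08 -0.03]
to seat [-0.22  0.08  0.13] in stick axes -0.16125950384408805 -0.21211404943640194 0.05119744105451335 F [-1.69  3.12  5.08]
[ 0.1  -0.81 -0.57] [ 0.99  0.12 -0.  ] [ 0.07 -0.57  0.82]
```

Firm contact with the toe, in the original pose. Releasing and retreating along the approach.

```bash
python3 -m handwheel '{"dp":[[0,0,0],[0,0,0],[0,0,0],[0,0,0],[0,0,0],[0,0,0],[0,0,0],[0,0,0],[0,0,0],[1,-8.5,12.3],[1.4,-11.4,16.4],[1.4,-11.4,16.4],[1.4,-11.4,16.4],[0,0,35],[0,0,35],[-10,25,20],[-10,25,0],[-10,15,0],[0,0,0],[0,0,0]],"rotation":[[0,0,0],[0,0,0],[0,0,0],[0,0,0],[0,0,0],[0,0,0],[0,0,0],[0,0,0],[0,0,0],[0,0,0],[0,0,0],[0,0,0],[0,0,0],[0,0,0],[-7,-0.8,0],[-7,-0.8,0],[-7,-0.8,0],[-7,-0.8,0],[-7,-0.8,0],[0,0,0]],"fingers":[1,1,1,1,1,1,1,1,1,1,1,1,1,1,1,1,1,1,1,1]}'
python3 - <<'E'
from h import *
np.set_printoptions(precision=2,suppress=True)
s,w=grab('wrist','w7.png');t,im=grab('top','t7.png')
for l in ('box_center','jar_dark','dropper_1','petri_dish','blue_box','swab_jar'):
  for r in spotter.find_in('top',l)[:1]: print(l,np.array(r['bbox']))
a=np.radians(-83.2);b=np.radians(35);X=np.array([np.cos(a)*np.cos(b),np.sin(a)*np.cos(b),-np.sin(b)]);Z=np.array([np.cos(a)*np.sin(b),np.sin(a)*np.sin(b),np.cos(b)])
print(s['tcp_pos'],[proj('wrist',[np.array([660.5,6,183])+x*X+z*Z],s)[0] for x,z in((-53,11),(47,11),(203,-28))])
o=np.zeros((600,800,3),np.uint8);o[:420,:560]=w[:,:,::-1];o[430:600,:600]=cv2.resize(im[160:245,200:500,::-1],(600,170));o[0:400,565:800]=cv2.resize(im[180:280,330:389,::-1],(235,400));cv2.imwrite('pics/c7.png',o)
E
```

```text
time_s: 22.97
tcp_pos: [637.2, 30.6, 324.0]
orientation: [2.075, 2.35, -0.006]
force: [0.1, 0.1, 0.4]
gripper_width: 92.1
gripper_force: 0.0
box_center [350.1 250.3 373.8 260.5]
jar_dark [356.4 195.7 374.7 208.5]
dropper_1 [394.4 220.4 407.6 234.4]
petri_dish [393.  262.7 416.4 287.3]
blue_box [128.5 203.8 155.5 226.1]
swab_jar [401.2 240.4 422.7 262.2]
[637.19  30.59 324.  ] [array([300.64, 192.59]), array([295.41, 245.9 ]), array([290.19, 271.54])]
```

View pics/c7.png

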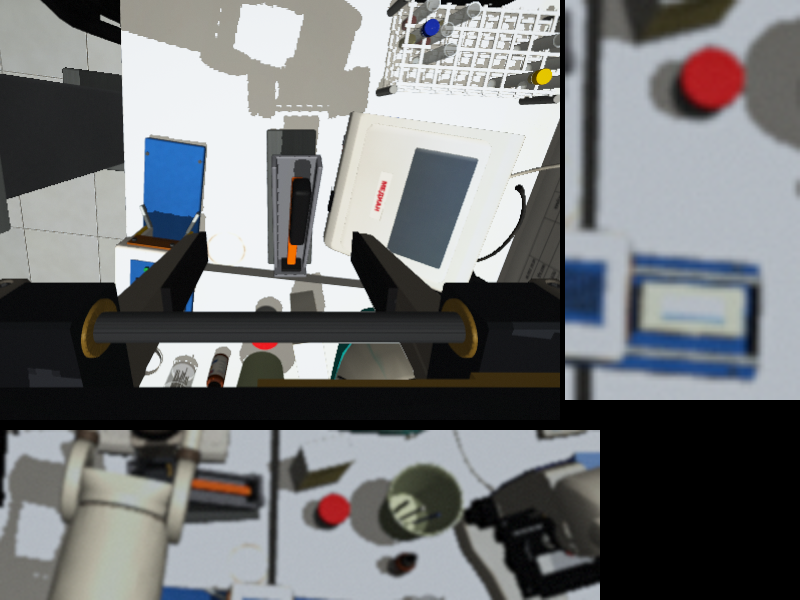

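The box is clear and the bystanders haven't moved. But the handle, at column ~302, looks shifted sideways from the shaft at ~292, so the stick may be leaning. I've also gone past the 10-picture viewing limit, so from here I'll only measure numerically. Next is a fit with roll included.

Run:
```python
from h import *
np.set_printoptions(precision=1,suppress=True)
s=read_state(); im=cv2.imread('pics/w7.png').astype(int);b,g,r=im[...,0],im[...,1],im[...,2]
org=(r>110)&(r>1.8*b)&(r>1.2*g)
dark=(im.max(2)<48)
def runs(row,m):
    c=np.where(m[row,270:325])[0]+270
    return (c.min(),c.max()+1) if len(c) else None
for row in range(160,278,6): print(row,'orange',runs(row,org),'dark',runs(row,dark))
a=np.radians(-83.2);bb=np.radians(35);X=np.array([np.cos(a)*np.cos(bb),np.sin(a)*np.cos(bb),-np.sin(bb)]);Y=np.array([-np.sin(a),np.cos(a),0]);Z=np.cross(X,Y)
sh=np.array([660.5,6,183])-45*Z-7*Z   # bottom of shaft, roll axis
for roll in (0,10,20,30):
    c,d=np.cos(np.radians(roll)),np.sin(np.radians(roll)); Zr=Z*c+Y*d; Yr=Y*c-Z*d
    q=lambda x,y,z:proj('wrist',[sh+x*X+y*Yr+(z+52)*Zr],s)[0]
    print(roll,'rear top L/R',q(-53,-9,11),q(-53,9,11),'front',q(47,-9,11),q(47,9,11),'shaft top L/R at x=0,100',q(0,-7,-38),q(0,7,-38),q(100,-7,-38),q(100,7,-38))
```

```text
160 orange None dark None
166 orange None dark (np.int64(316), np.int64(317))
172 orange None dark (np.int64(315), np.int64(317))
178 orange (np.int64(292), np.int64(294)) dark (np.int64(302), np.int64(316))
184 orange None dark (np.int64(293), np.int64(315))
190 orange None dark (np.int64(292), np.int64(314))
196 orange None dark (np.int64(292), np.int64(313))
202 orange None dark (np.int64(291), np.int64(312))
208 orange None dark (np.int64(292), np.int64(311))
214 orange None dark (np.int64(291), np.int64(310))
220 orange None dark (np.int64(290), np.int64(310))
226 orange None dark (np.int64(290), np.int64(309))
232 orange None dark (np.int64(289), np.int64(308))
238 orange (np.int64(288), np.int64(289)) dark (np.int64(290), np.int64(307))
244 orange (np.int64(288), np.int64(292)) dark (np.int64(292), np.int64(306))
250 orange (np.int64(288), np.int64(297)) dark (np.int64(304), np.int64(305))
256 orange (np.int64(287), np.int64(296)) dark None
262 orange (np.int64(287), np.int64(296)) dark (np.int64(282), np.int64(301))
268 orange None dark (np.int64(282), np.int64(301))
274 orange None dark None
0 rear top L/R [291.8 186.6] [311.3 186.5] front [289.4 242.3] [304.5 242.3] shaft top L/R at x=0,100 [291.  185.3] [303.  185.3] [289.2 231.7] [298.9 231.7]
10 rear top L/R [303.8 187. ] [322.7 184.4] front [298.7 242.7] [313.4 240.4] shaft top L/R at x=0,100 [293.2 186. ] [304.9 184.4] [291.  232.3] [300.5 230.8]
20 rear top L/R [315.6 185.9] [333.2 180.9] front [307.9 241.7] [321.6 237.3] shaft top L/R at x=0,100 [295.5 186.3] [306.6 183.2] [292.9 232.6] [301.9 229.8]
30 rear top L/R [326.8 183.3] [342.2 176.2] front [316.6 239.4] [328.7 233. ] shaft top L/R at x=0,100 [297.9 186.4] [307.9 181.9] [294.8 232.7] [303.  228.5]
```

Run:
```python
import cv2
im=cv2.imread('pics/w7.png')[:,:,::-1]
for r in (180,200,214,230,241): print(r,[tuple(int(v)//4 for v in im[r,c]) for c in range(282,318,2)])
```

```text
180 [(31, 32, 33), (31, 31, 33), (31, 31, 32), (31, 31, 32), (31, 32, 33), (29, 12, 2), (5, 3, 3), (2, 3, 3), (3, 3, 3), (3, 3, 3), (3, 3, 3), (3, 3, 3), (3, 3, 3), (2, 2, 3), (26, 27, 27), (31, 32, 33), (9, 9, 10), (22, 22, 24)]
200 [(31, 31, 32), (31, 31, 32), (31, 32, 32), (31, 31, 32), (25, 19, 18), (2, 2, 2), (5, 5, 5), (5, 5, 5), (5, 5, 6), (5, 5, 5), (6, 6, 5), (5, 5, 6), (6, 6, 6), (4, 4, 4), (8, 8, 9), (10, 10, 10), (30, 30, 31), (30, 30, 31)]
214 [(31, 31, 32), (31, 32, 33), (31, 32, 32), (31, 32, 33), (13, 7, 4), (3, 3, 3), (5, 5, 5), (5, 5, 5), (5, 5, 5), (5, 5, 5), (5, 5, 6), (5, 5, 5), (5, 5, 5), (10, 10, 11), (12, 12, 12), (30, 30, 31), (32, 33, 34), (60, 61, 61)]
230 [(31, 31, 33), (31, 31, 32), (31, 31, 32), (23, 20, 19), (3, 2, 2), (5, 5, 5), (5, 5, 5), (5, 5, 5), (5, 5, 5), (5, 5, 5), (5, 5, 5), (5, 5, 5), (10, 10, 11), (19, 19, 20), (31, 31, 32), (44, 45, 46), (60, 61, 61), (60, 61, 61)]
241 [(31, 31, 32), (31, 31, 32), (31, 31, 33), (44, 21, 12), (10, 6, 4), (4, 5, 5), (6, 6, 6), (5, 5, 6), (5, 5, 5), (6, 5, 6), (5, 5, 5), (13, 13, 14), (12, 12, 13), (30, 30, 31), (23, 23, 23), (54, 55, 56), (60, 61, 61), (60, 61, 61)]
```

The handle outline (columns 291–308 at row 200, 290–303 at row 241) matches the zero-roll prediction, so the stick is seated flat. The apparent lean was only perspective. Handing in.

```bash
python3 -c "
from rig import order;print(order.finish_job())"
```

```text
the job is handed in; nothing more can be done
None
```

The job is handed in at about 23 s: by my measurements, the box is on the exit tray about 14 mm clear of the hood, the stick is back in its rest nose down against the toe, and the bystanders haven't moved; I viewed 13 pictures, over the limit of 10.

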